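# Lock the loose fork on the rotisserie spit

### The job

The fork nearer the spit's pointed end is loose on its rod. Take the T-handle hex key from its wooden stand, seat it fully home in the sunken cap screw on top of that fork before putting any load on it, then turn the screw clockwise until it comes up snug, without forcing it, shifting the fork along the rod or backing the screw off again. Stand the key back upright in its stand and leave the things around undisturbed.

Things in the scene. Friction and masses are not known exactly. Their poses are not given: they have to be found in the camera images.
- key: Steel T-handle hex key, 0.28 to 0.46 kg: hexagonal shank 14 mm across flats, 110 mm long, last 1.5 mm bevelled to 12 mm, under a level bar 100 x 16 x 16 mm to grip. Origin: centre of the shank's free end; z runs up the shank to the bar, x along the bar, two corners of the hexagon lie on x. It starts upright in its stand.
- key_handle (a point): Centre of the key's bar, where to grip it: 118 mm from the shank's end, on its axis. Axes as the key's. The bar's grip width is 16 mm (along the key's y).
- loose_fork: The loose fork: hub 50 x 46 mm, 62 mm tall, two 75 mm prongs, on a level 22 mm square rod. Origin on the rod's axis, 75 mm over the bench; y along the rod to its pointed end, z up. Hub top 42 mm above the origin. Slides along the rod if pushed sideways with over 7 N. The other fork, far from the point, is already tight: leave it.
- screw_socket (a point): Centre of the top face of the loose fork's M16 cap screw (dark, 24 mm head), 2 mm down in a 26 mm counterbore, axis vertical. Hexagon socket 14.3 mm across flats, 10 mm deep, mouth bevelled 1.5 mm. Axes as the fork's: the hexagon's own angle is not told. Turns clockwise at 0.06 N m for 0.4 to 1.1 rad (unknown), then stops dead; snug is 0.1 N m more, over 0.25 is forcing.
- spit: The spit in its loading tray, fixed: tray 170 x 460 mm, 18 mm rim, two notched end uprights up to 93 mm high at 200 mm either side of the middle. Origin under the tray's middle; y along the rod to its pointed end. The wooden handle is at the other end.
- stand_hole (a point): Mouth of the round hole, 21 mm wide and 60 mm deep, in the key's fixed wooden stand (66 x 66 mm, 72 mm high), centre of the hole at the top face, z up. The key stands loosely in it with its end on the hole's floor, 12 mm above the bench.
- tin: Food tin, 74 mm across, 110 mm high, standing loose. Origin under its centre. A bystander.
- spice_jar: Glass spice jar, 60 mm across, 90 mm high, standing loose. Origin under its centre. A bystander.
- bowl: Steel bowl, 120 mm across, 50 mm high, standing loose. Origin under its centre. A bystander.
Things that resemble listed ones, but are neither listed nor needed, are in the scene too. Leave any green or purple look-alike of the part that bears stand_hole alone. Several things have the shape of the key; the one meant has the colours described above.

How it is judged:
By the outcome, as a careful person would: the job done as asked, in the order asked, and still so for the second after the job is handed in, with the robot touching nothing.
It also fails if it takes over 72 s, if anything falls off the work surface, if the arm or the gripper's body presses on something with over 40 N, if the wrist force passes 120 N, or if a joint passes its speed limit or range.

### The arm

A 6-joint arm with a two-finger parallel gripper is mounted at the origin on the work surface. World frame = base frame: x ahead of the robot, y to its left, z up, the work surface at z = 0. Lengths are in m, angles in rad, forces in N, time in s.
With the tool pointing down it reaches from about 0.325 to 0.9 m from the base axis. Payload 3.5 kg.
Tool frame: the origin (TCP) lies midway between the tips of the shut fingers; the grasp point (between the pads) lies 19 mm behind it (ctrl.grip_point_offset is the distance from the TCP to the grasp point, in m); z points along the fingers, y is the line along which they close (so a half turn about z gives the same grasp; the last joint's range is limited). The gripper opens to 85 mm and grips with 20 to 120 N. Pads are 22 mm wide; open, the fingers measure 114 mm over their backs; the gripper's body (76 mm by 85 mm) begins 54 mm behind the grasp point. The pads swing forward as they close: fully open they stand 13 mm farther back than shut.
Start: joints at [-1.306, 0.276, -0.026, 1.268, 0, 1.467], TCP at [0.225, -0.583, 0.194] pointing down, gripper open.
Joint ranges: [-3.12, 3.12], [-0.85, 1.88], [-1.08, 1.24], [-1.95, 2.15], [-1.57, 1.53], [-3.14, 3.14]. Speed limits (rad/s): [2.57, 2.57, 3.14, 3.14, 3.14, 3.14].

### API

Orientations are given as a unit quaternion [w, x, y, z].
In Python, from station import ctrl gives the robot as it stands.
- The arm moves only by the tool send_rows, never from a script. Its argument "rows" is a list of rows, each a list of 6 numbers: the shift along the world's x, y, z in cm, then the turn, a rotation vector about the world's x, y, z in degrees. In form: [[dx, dy, dz, rx, ry, rz], ...]. A call has 1 to 20 rows; each row is the pose to reach, as a shift and turn from the pose commanded when the call began; what a row does not reach only later rows make up. A row lasts 1/10 s, in which the tool goes at most 50 mm and 8.59 degrees, less where a joint would pass 70% of its speed; a pose out of reach is approached as far as the arm can. A call with a gripper value outside its range is refused whole. "gripper" is the closure, from 0 (fully open) to 1 (shut), set as the call begins (left out, the last holds). The fingers move at their own pace and stop on an object; "squeeze" is the grip in N (left out, the last holds). Time passes only in rows, so rows that repeat a pose let the fingers close. It gives the time, the measured TCP pose, the force, the opening and the grip force at its end, in the units of the state.
- ctrl.get_obs(): the state, without advancing time (a new reading comes with each control period).
- ctrl.read_camera(name): name is "scene" or "top"; returns the picture (420x560x3 uint8, red, green, blue); there is no depth.
- ctrl.camera_params(name): a dict with "fx", "fy", "cx", "cy" (pixels), "k1" (the pictures are not rectified: a ray, as slopes to the right and down, at radius r is drawn at 1 + k1 r^2 times it, then the intrinsics apply), "rvec" (rotation vector, rad) and "tvec" (3), from world to camera coordinates, as OpenCV has them. Camera axes: x right, y down, z forward; pixel columns grow to the right and rows downward; lengths in m; the calibration is good to about 2 mm. A picture is of the moment at which its call begins. camera_params takes no time and is no camera call.
- ctrl.sign_off(): hands the job in; it is judged then, once.
The state is a dict: "clock": time; "joints": joint angles; "joint_vel": joint speeds; "joint_efforts": joint torques, N m; "tool_pos": TCP position; "ee_rot": TCP orientation; "ft_force": force on the tool from outside, world axes, zero at the start; "torque": the same for the moment, N m; "width": opening from 0.0 (shut) to 1.0 (fully open); "finger_force": force on a finger pad.
Only numpy, scipy, OpenCV 4.12 (cv2) and the standard library are available. Lean on these libraries where they do the work, as an engineer would, in place of code of your own. Each camera call takes 0.05 s, during which the arm holds its last target. There are 200 camera calls.

## Working session

There is one attempt and no reset: what is moved stays moved. The work goes in short steps, Python scripts to look and compute and a tool call to move; the robot and the scene stay as the last step left them, time stands still between calls to the robot, and variables do not carry over. Pictures are saved under pics/ and viewed, at most 10 in all, crops included, and the job is handed in when it is done.

Besides the shell and the picture viewer there is one more tool, called as name(argument=value, ...), one argument or row to a line, values as JSON. send_rows: Moves the arm, as the interface text tells. Its arguments: {"type":"object","properties":{"rows":{"type":"array"},"gripper":{"type":"number"},"squeeze":{"type":"number"}},"required":["rows"]}

```bash
mkdir -p pics; cat > h.py <<'E'
import numpy as np, cv2
from station import ctrl
def cam(n):
    p=ctrl.camera_params(n); R=cv2.Rodrigues(np.array(p['rvec'],float))[0]; return p,R,np.array(p['tvec'],float)
def proj(n,X):
    p,R,t=cam(n); c=np.atleast_2d(X)@R.T+t; s=c[:,:2]/c[:,2:]; s=s*(1+p['k1']*(s**2).sum(1,keepdims=True))
    return s*[p['fx'],p['fy']]+[p['cx'],p['cy']]
def ray(n,uv):
    p,R,t=cam(n); d=(np.atleast_2d(uv).astype(float)-[p['cx'],p['cy']])/[p['fx'],p['fy']]; s=d.copy()
    for _ in range(20): s=d/(1+p['k1']*(s**2).sum(1,keepdims=True))
    return -R.T@t, np.c_[s,np.ones(len(s))]@R
def onz(n,uv,z):
    o,d=ray(n,uv); return o+d*((z-o[2])/d[:,2:])
def tri(uvs,uvt):
    o1,d1=ray('scene',uvs); o2,d2=ray('top',uvt); out=[]
    for a,b in zip(d1,d2):
        k=np.linalg.lstsq(np.c_[a,-b],o2-o1,rcond=None)[0]; p,q=o1+k[0]*a,o2+k[1]*b; out.append(np.r_[(p+q)/2,np.linalg.norm(p-q)])
    return np.array(out)
def shot(n,f):
    i=np.array(ctrl.read_camera(n)); cv2.imwrite(f'pics/{f}.png',i[:,:,::-1]); return i
E
python3 - <<'E'
from h import *
for n in('scene','top'):
    shot(n,n+'0'); p,R,t=cam(n); print(n,p,-R.T@t,R[2])
print(ctrl.get_obs())
E
```

```text
scene {'fx': 383.2266940835251, 'fy': 383.2266940835251, 'cx': 275.00056939782775, 'cy': 210.64731205523623, 'k1': -0.03929562481079676, 'rvec': array([ 1.77145239,  1.89078397, -0.6599537 ]), 'tvec': array([-0.005156  , -0.3629051 ,  1.41300912])} [1.16907585 0.06927441 0.86993344] [-0.62844475 -0.03153167 -0.77721486]
top {'fx': 530.6255523820278, 'fy': 530.6255523820278, 'cx': 275.84576588076055, 'cy': 211.10994516400936, 'k1': -0.19134149122415348, 'rvec': array([ 2.20374629, -2.16718904,  0.10528398]), 'tvec': array([0.02024704, 0.55349849, 1.76674849])} [0.40492283 0.05240833 1.80595172] [ 0.08279404 -0.01280035 -0.99648447]
{'clock': 0.1, 'joints': array([-1.30640420e+00,  2.77076951e-01, -2.77292259e-02,  1.26802648e+00,
       -1.46633873e-05,  1.46740899e+00]), 'joint_vel': array([-0.00041414, -0.00024559,  0.0024708 ,  0.00067902, -0.00304414,
       -0.00123574]), 'joint_efforts': array([ 6.68537705e-04, -4.46709001e+01,  2.96128553e+01,  8.43814225e-03,
       -8.75933711e-05, -5.75853306e-06]), 'tool_pos': array([ 0.22450276, -0.58244665,  0.19276602]), 'ee_rot': array([-1.01427801e-03,  9.83139364e-01,  1.82855008e-01, -8.91841656e-05]), 'ft_force': array([-0.27555053, -0.39063842,  0.31222938]), 'torque': array([ 0.00244774, -0.03240397, -0.0088838 ]), 'finger_force': 0.0, 'width': 0.9951031592858084}
```

View pics/scene0.png

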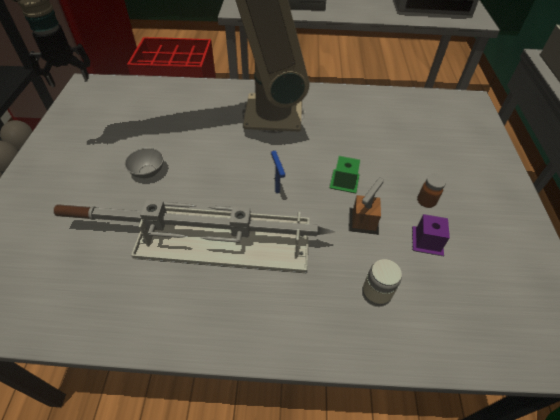

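View pics/top0.png

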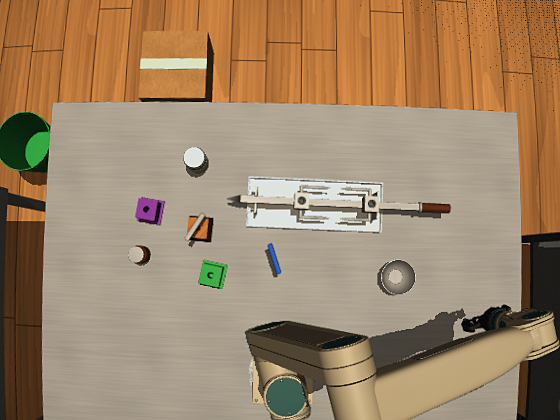

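Scene view: the steel key is in the wooden stand at scene (370,205) / top (198,229). The look-alikes are the blue key at scene (278,170) / top (273,260), the green stand at top (212,274) and the purple stand at top (150,210). The pointed end is at top (235,200), so the loose fork is the one at top (301,200) / scene (240,220), and the tight one is at top (371,203). I choose the steel key in the brown stand and check it in a close crop.

```bash
python3 - <<'E'
import cv2,numpy as np
s=cv2.imread('pics/scene0.png');t=cv2.imread('pics/top0.png')
def c(i,u,v,k): return cv2.resize(i[v-k:v+k,u-k:u+k],(390,290 if 0 else 390),interpolation=cv2.INTER_CUBIC)
def c(i,u,v,w=40,h=30): return cv2.resize(i[v-h:v+h,u-w:u+w],(400,300),interpolation=cv2.INTER_CUBIC)
cv2.imwrite('pics/crop1.png',np.vstack([np.hstack([c(s,370,205),c(t,198,229)]),np.hstack([c(s,240,220),c(t,301,200)])]))
E
```

```text
(no output)
```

View pics/crop1.png

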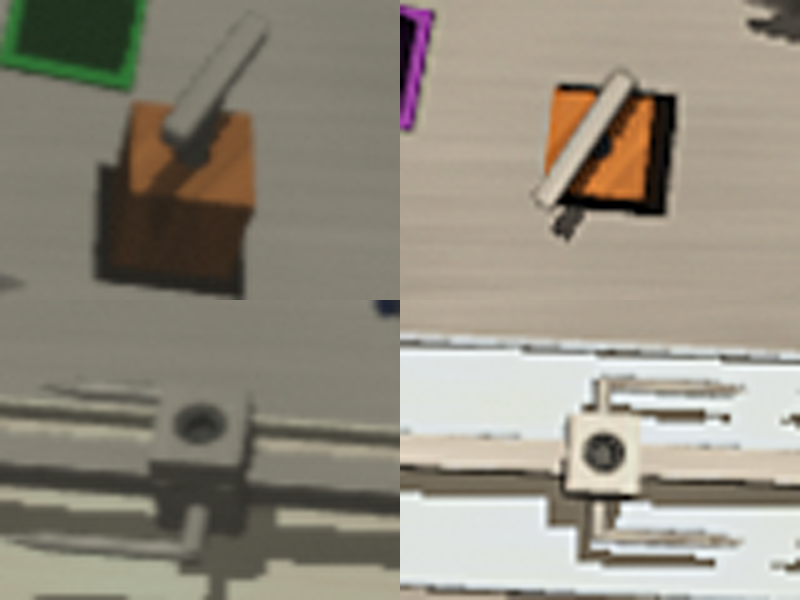

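The crop confirms it: a light steel bar in the orange-brown stand, with its bar running diagonally. The fork's dark screw is at about top (301.8,200.4) and scene (239.5,214.5).

```bash
python3 - <<'E'
from h import *
# crops: scene origin (330,175),(200,190); top (158,199),(261,170); scale 5, pixel-centre shift -.5+.1
f=lambda u,v,o:(np.array([u,v])/5.-.4+o)
s=cv2.imread('pics/scene0.png');t=cv2.imread('pics/top0.png')
hsv=cv2.cvtColor(t,cv2.COLOR_BGR2HSV)
m=((hsv[:,:,1]<75)&(hsv[:,:,2]>130)).astype(np.uint8); 
# steel bar where it overlies wood, top view
a=f(143,198,(158,199));b=f(228,78,(158,199))
print('bar ends top',a,b); P=onz('top',[a,b,(a+b)/2],.138);print(P)
d=P[1]-P[0];print('yaw',np.degrees(np.arctan2(d[1],d[0])),'len',np.linalg.norm(d))
# scene: bar top face ends: near (165..188,135)->, far (250..268,17)
sa=f(180,131,(330,175));sb=f(256,17,(330,175));Q=onz('scene',[sa,sb,(sa+sb)/2],.138);print(Q,np.degrees(np.arctan2(*(Q[1]-Q[0])[1::-1])))
print('tri',tri([(sa+sb)/2],[(a+b)/2]))
# stand top corners, top view mask
om=((hsv[:,:,0]>5)&(hsv[:,:,0]<20)&(hsv[:,:,1]>120)&(hsv[:,:,2]>140)).astype(np.uint8);om[:212]=0;om[245:]=0;om[:,:180]=0;om[:,220:]=0
c=np.vstack(cv2.findContours(om,0,1)[0]);r=cv2.minAreaRect(c);print('stand',r,onz('top',[r[0]],.072))
q=onz('top',cv2.boxPoints(r),.072);print(q)
# fork
st=f(204,152,(261,170));ss=f(199,122,(200,190))
print('screw top',st,onz('top',[st],.115),'scene',onz('scene',[ss],.115),'tri',tri([ss],[st]))
# tray yaw via white mask? rod ends
tip=[232,199];han=[440,208];R=onz('top',[tip,han],.075);d=R[0]-R[1];print('rod',R,np.degrees(np.arctan2(d[1],d[0])))
for X in [(.22,-.58,0)]:print(proj('top',X))
E
```

```text
bar ends top [186.2 238.2] [203.2 214.2]
[[0.45292809 0.31219939 0.138     ]
 [0.52974234 0.260244   0.138     ]
 [0.4913088  0.28620596 0.138     ]]
yaw -34.07351602900837 len 0.09273506430092165
[[0.52948272 0.26563137 0.138     ]
 [0.44627591 0.31328581 0.138     ]
 [0.48897352 0.28882116 0.138     ]] 150.19924797937784
tri [[0.49135628 0.28693033 0.14059279 0.00218241]]
stand ((197.05490112304688, 227.50608825683594), (19.877676010131836, 19.988109588623047), 6.340191841125488) [[0.49058483 0.28756872 0.072     ]]
[[0.46091087 0.32306217 0.072     ]
 [0.52631664 0.31759026 0.072     ]
 [0.52025864 0.25212851 0.072     ]
 [0.45499331 0.25774974 0.072     ]]
screw top [301.4 200. ] [[ 0.58258843 -0.05069471  0.115     ]] scene [[ 0.5756877 -0.0500033  0.115    ]] tri [[ 0.58170622 -0.0495183   0.12261012  0.00143061]]
rod [[ 0.58610866  0.17464914  0.075     ]
 [ 0.56873915 -0.52017911  0.075     ]] 88.56800195086188
[[449.41636218 310.10344513]]
```

send_rows(
  rows=[
    [22,33,9,0,0,60],
    [22,33,9,0,0,60],
    [22,33,9,0,0,60],
    [22,33,9,0,0,60],
    [22,33,9,0,0,60],
    [22,33,9,0,0,60],
    [22,33,9,0,0,60],
    [22,33,9,0,0,60],
    [26.6,87,8,0,0,127],
    [26.6,87,8,0,0,127],
    [26.6,87,8,0,0,127],
    [26.6,87,8,0,0,127],
    [26.6,87,8,0,0,127],
    [26.6,87,8,0,0,127],
    [26.6,87,8,0,0,127],
    [26.6,87,8,0,0,127],
    [26.6,87,8,0,0,127],
    [26.6,87,8,0,0,127],
    [26.6,87,8,0,0,127],
    [26.6,87,8,0,0,127],
  ],
  gripper=0,
)

```text
clock: 2.1
tool_pos: [0.4903, 0.2916, 0.2725]
ee_rot: [-0.001, 0.272, 0.962, 0.0]
ft_force: [-0.0, -1.1, -0.7]
width: 1.0
finger_force: 0.0
```

send_rows(
  rows=[
    [0,0,-6,0,0,0],
    [0,0,-8,0,0,0],
    [0,0,-8,0,0,0],
    [0,0,-8,0,0,0],
  ],
)

```text
clock: 2.5
tool_pos: [0.4903, 0.286, 0.1937]
ee_rot: [-0.001, 0.275, 0.961, -0.001]
ft_force: [0.3, 0.3, -0.4]
width: 1.0
finger_force: 0.0
```

```bash
python3 - <<'E'
from h import *
s=shot('scene','s1');t=shot('top','t1')
c=lambda i,u,v,w=48,h=36:cv2.resize(i[v-h:v+h,u-w:u+w],(400,300),interpolation=cv2.INTER_CUBIC)
cv2.imwrite('pics/crop2.png',np.vstack([c(s,370,190),c(t,196,226)])[:,:,::-1])
o=ctrl.get_obs();print(o['tool_pos'],o['ee_rot'],o['ft_force'],o['torque'],o['joints'])
E
```

```text
[0.49221214 0.28693903 0.19607107] [0.00136833 0.27532529 0.96134952 0.00110452] [-0.20828056  0.07941277  0.55771584] [ 0.03143041 -0.00964668 -0.01492563] [ 4.14371140e-01  1.75050301e-01 -1.49370404e-01  1.24285900e+00
 -4.98815767e-05  9.72228047e-01]
```

View pics/crop2.png

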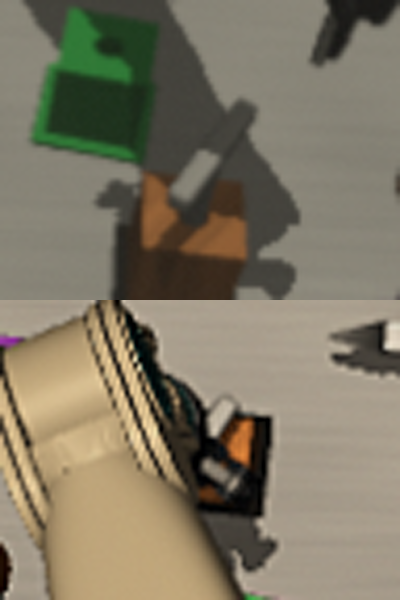

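The crop shows the key's bar between the green stand and a finger at scene ~(400,165). I'll check that against the projected TCP.

```bash
python3 - <<'E'
from h import *
from scipy.spatial.transform import Rotation as Ro
o=ctrl.get_obs();q=o['ee_rot'];R=Ro.from_quat(np.r_[q[1:],q[0]]).as_matrix();p=o['tool_pos']
print(R)
for s in(-1,1):
  X=p+R@[0,s*.05,-.013];print(X,proj('scene',X),proj('top',X))
print(proj('scene',p),proj('top',p))
i=cv2.imread('pics/s1.png');cv2.imwrite('pics/crop3.png',cv2.resize(i[80:230,300:500],(800,600),interpolation=cv2.INTER_CUBIC))
E
```

```text
[[-0.84838822  0.52936465  0.00323909]
 [ 0.52937069  0.84838953  0.00137018]
 [-0.00202268  0.00287712 -0.99999382]]
[0.4657018  0.24450174 0.20892713] [[360.30945628 162.35246144]] [[204.96960375 233.65647751]]
[0.51863827 0.32934069 0.20921484] [[397.51337087 179.49778058]] [[177.59585891 215.64852942]]
[[377.44170964 174.51227712]] [[191.84384716 224.86399312]]
```

View pics/crop3.png

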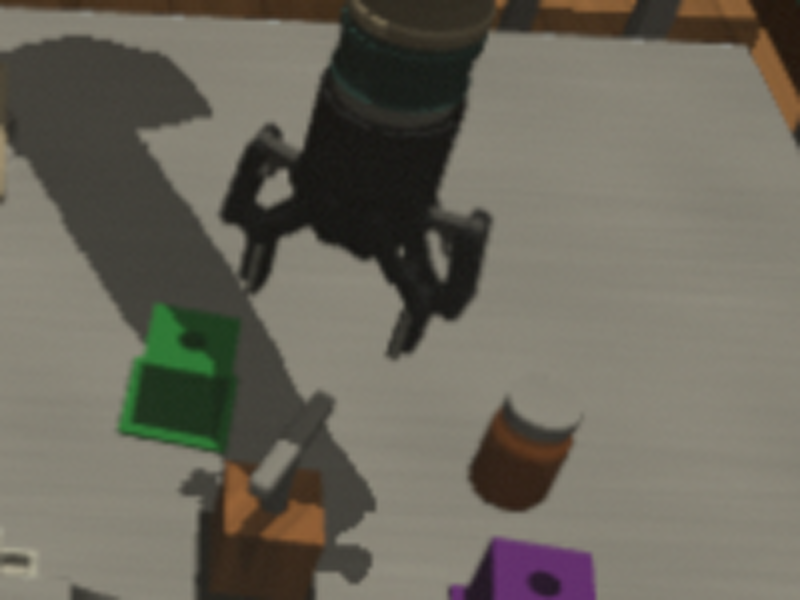

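```bash
python3 - <<'E'
from h import *
p=np.array([.2245,-.5824,.193])
for s in(-1,0,1):
  for dz in (0,.013,.04):
    X=p+s*.0425*np.array([.36,-.93,0])+[0,0,dz];print(s,dz,proj('scene',X).round(1))
print(proj('scene',[.491,.287,.138]),proj('scene',[.491,.287,.246]))
i=cv2.imread('pics/scene0.png');cv2.imwrite('pics/crop4.png',cv2.resize(i[20:110,10:130],(800,600),interpolation=cv2.INTER_CUBIC))
E
```

```text
-1 0 [[91.2 94.9]]
-1 0.013 [[89.7 91.2]]
-1 0.04 [[86.5 83.4]]
0 0 [[76.8 97.5]]
0 0.013 [[75.1 93.8]]
0 0.04 [[71.6 85.9]]
1 0 [[ 62.1 100.1]]
1 0.013 [[60.4 96.4]]
1 0.04 [[56.6 88.5]]
[[372.57329436 189.94279089]] [[381.9426543  159.35611776]]
```

View pics/crop4.png

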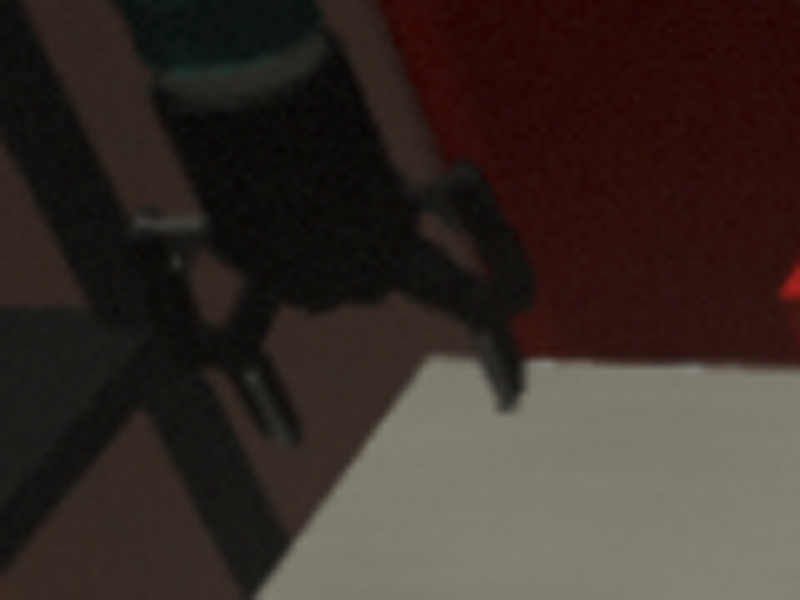

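The rendered tips sit about 30 mm higher than the reported TCP suggests. I'll descend to the nominal grasp and check from close by.

send_rows(
  rows=[
    [0,0,-3,0,0,0],
    [0,0,-6,0,0,0],
    [0,0,-8.3,0,0,0],
    [0,0,-8.3,0,0,0],
    [0,0,-8.3,0,0,0],
  ],
)

```text
clock: 3.1
tool_pos: [0.4921, 0.2872, 0.1127]
ee_rot: [0.001, 0.275, 0.961, 0.001]
ft_force: [0.4, -0.5, 0.8]
width: 0.999
finger_force: 0.0
```

```bash
python3 - <<'E'
from h import *
s=shot('scene','s2');o=ctrl.get_obs();print(o['tool_pos'],o['ft_force'])
cv2.imwrite('pics/crop5.png',cv2.resize(s[120:240,300:460],(800,600),interpolation=cv2.INTER_CUBIC)[:,:,::-1])
E
```

```text
[0.49268716 0.28748875 0.11339613] [-0.50415136 -0.10936879 -0.4059421 ]
```

View pics/crop5.png

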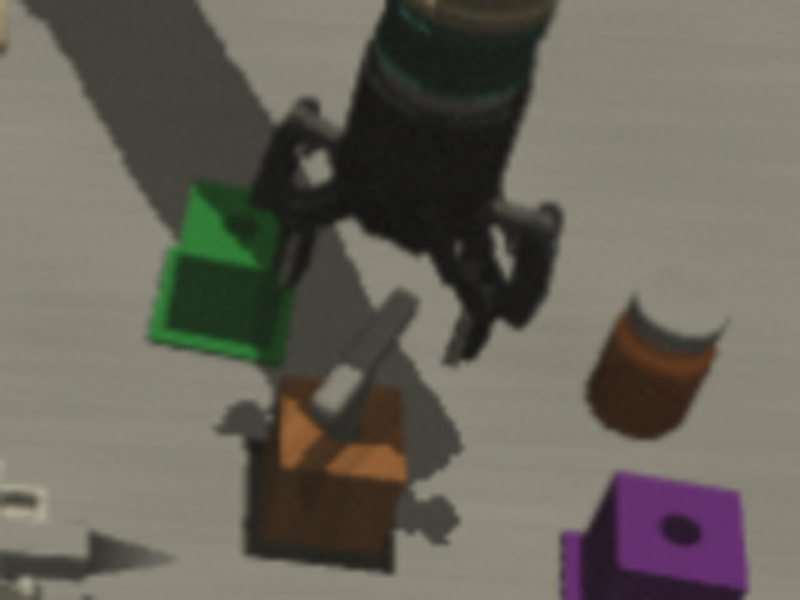

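The picture puts the fingertips at about scene (358,177) and (391,192), above the bar centre (373,190). I'll try closing here: the width will tell.

send_rows(
  rows=[
    [0,0,0,0,0,0],
    [0,0,0,0,0,0],
    [0,0,0,0,0,0],
    [0,0,0,0,0,0],
    [0,0,0,0,0,0],
    [0,0,0,0,0,0],
    [0,0,0,0,0,0],
    [0,0,0,0,0,0],
  ],
  gripper=1,
  squeeze=40,
)

```text
clock: 3.95
tool_pos: [0.4907, 0.2868, 0.1107]
ee_rot: [-0.0, 0.275, 0.961, -0.0]
ft_force: [0.5, 0.1, 0.8]
width: -0.002
finger_force: 0.0
```

```bash
python3 - <<'E'
from h import *
s=shot('scene','s3');o=ctrl.get_obs();print(o)
cv2.imwrite('pics/crop6.png',cv2.resize(s[120:240,300:460],(800,600),interpolation=cv2.INTER_CUBIC)[:,:,::-1])
E
```

```text
{'clock': 4.0, 'joints': array([ 4.15191462e-01,  2.34142612e-01, -2.63572748e-01,  1.07325518e+00,
       -8.66902717e-06,  9.72462175e-01]), 'joint_vel': array([-0.00057551, -0.00125542,  0.00155029, -0.0004864 ,  0.00182818,
        0.00202825]), 'joint_efforts': array([ 1.71021176e-03, -4.01473796e+01,  2.73920488e+01,  2.52349419e-03,
       -8.89875719e-05, -4.06234449e-06]), 'tool_pos': array([0.49064599, 0.28677095, 0.11073481]), 'ee_rot': array([-6.41965119e-05,  2.75043892e-01,  9.61431667e-01, -5.90360147e-05]), 'ft_force': array([ 0.59900809, -0.4737109 , -0.05457232]), 'torque': array([-0.0167818 , -0.01621443,  0.04620424]), 'finger_force': 0.0, 'width': 0.0022846328743986385}
```

The gripper shut fully (width 0), so it closed on nothing. I'll check which way it is off.

```bash
python3 - <<'E'
from h import *
t=shot('top','t3');s=cv2.imread('pics/s3.png')[:,:,::-1]
a=cv2.resize(s[145:220,330:410],(426,400),interpolation=cv2.INTER_CUBIC)
b=cv2.resize(t[195:265,170:235],(371,400),interpolation=cv2.INTER_CUBIC)
cv2.imwrite('pics/crop7.png',np.hstack([a,b])[:,:,::-1])
X=[.4907,.2868,.1107];
for dz in(0,.03):print(proj('scene',np.add(X,[0,0,dz])),proj('top',np.add(X,[0,0,dz])))
E
```

```text
[[370.35474115 196.78994642]] [[195.68401635 226.84864632]]
[[372.69979893 189.15051255]] [[194.38951335 226.34291641]]
```

View pics/crop7.png

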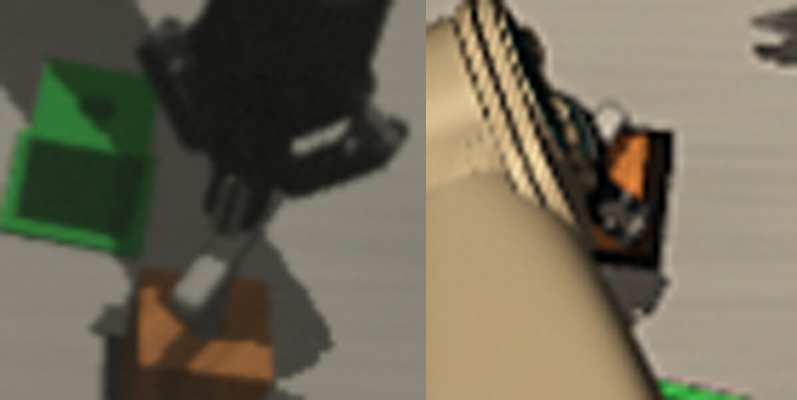

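Left: the shut tips are at scene (375,188), directly over the bar and about 33 mm higher than reported. The real offset is in z, so I open, go 3.3 cm lower (still clear of the stand) and close again.

send_rows(
  rows=[
    [0,0,1,0,0,0],
    [0,0,1,0,0,0],
    [0,0,1,0,0,0],
    [0,0,1,0,0,0],
    [0,0,1,0,0,0],
    [0,0,1,0,0,0],
    [0,0,-1,0,0,0],
    [0,0,-2,0,0,0],
    [0,0,-3.3,0,0,0],
    [0,0,-3.3,0,0,0],
    [0,0,-3.3,0,0,0],
  ],
  gripper=0,
)

```text
clock: 5.15
tool_pos: [0.4904, 0.2866, 0.0774]
ee_rot: [-0.0, 0.275, 0.961, -0.0]
ft_force: [-0.4, 0.0, 0.7]
width: 1.001
finger_force: 0.0
```

send_rows(
  rows=[
    [0,0,0,0,0,0],
    [0,0,0,0,0,0],
    [0,0,0,0,0,0],
    [0,0,0,0,0,0],
    [0,0,0,0,0,0],
    [0,0,0,0,0,0],
    [0,0,0,0,0,0],
  ],
  gripper=1,
  squeeze=40,
)

```text
clock: 5.85
tool_pos: [0.4912, 0.2872, 0.0783]
ee_rot: [0.0, 0.275, 0.961, 0.0]
ft_force: [0.6, 0.1, 2.2]
width: 0.174
finger_force: 40.6
```

send_rows(
  rows=[
    [0,0,0,0,0,0],
    [0,0,1,0,0,0],
    [0,0,3,0,0,0],
    [0,0,5,0,0,0],
    [0,0,8,0,0,0],
    [0,0,11,0,0,0],
    [0,0,13,0,0,0],
    [0,0,13,0,0,0],
    [0,0,13,0,0,0],
    [0,0,13,0,0,0],
  ],
  squeeze=70,
)

```text
clock: 6.85
tool_pos: [0.489, 0.286, 0.2054]
ee_rot: [-0.002, 0.275, 0.961, -0.002]
ft_force: [0.4, 0.5, -3.6]
width: 0.168
finger_force: 69.4
```

```bash
python3 - <<'E'
from h import *
s=shot('scene','s4');t=shot('top','t4')
a=cv2.resize(s[110:220,320:420],(454,500),interpolation=cv2.INTER_CUBIC)
cv2.imwrite('pics/crop8.png',a[:,:,::-1])
o=ctrl.get_obs();print(o['tool_pos'],o['ee_rot'],o['ft_force'],o['torque'],o['width'])
E
```

```text
[0.48921819 0.28608487 0.20554698] [-0.00161418  0.27504388  0.96142929 -0.00140641] [ 0.77243226 -0.97624434 -3.6336666 ] [ 0.00648721 -0.0078782   0.02424226] 0.17443473006970722
```

View pics/crop8.png

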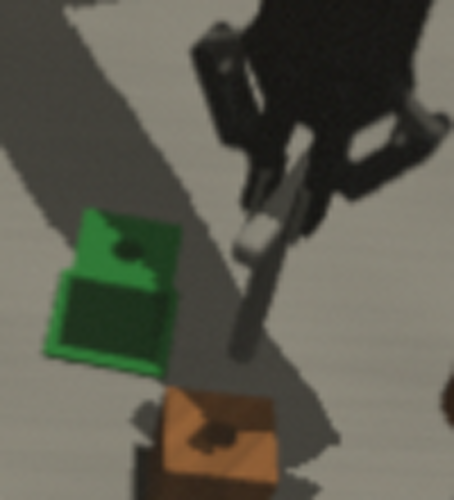

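The key is hanging upright, with its tip at scene (373,189), and its weight is about 3.6 N. Next I refine the screw position with masks.

```bash
python3 - <<'E'
from h import *
for n,f,(u0,v0),r in(('top','top0',(301.4,200),8),('top','t4',(301.4,200),8),('scene','scene0',(239.5,214),8),('scene','s4',(239.5,214),8)):
    g=cv2.imread(f'pics/{f}.png',0).astype(float);u0=int(u0);v0=int(v0)
    p=g[v0-r:v0+r+1,u0-r:u0+r+1]
    if f in('top0','scene0'):print(p.astype(int))
    for th in ((110,140,170) if n=='top' else (45,55,65)):
        k=5;q=g[v0-k:v0+k+1,u0-k:u0+k+1];m=(q<th).astype(np.uint8)
        nl,L,S,C=cv2.connectedComponentsWithStats(m);j=1+np.argmax(S[1:,4]);w=np.clip(th-q,0,None)*(L==j)
        y,x=np.mgrid[-k:k+1,-k:k+1];c=((w*x).sum()/w.sum()+u0,(w*y).sum()/w.sum()+v0)
        print(f,th,S[j,4],np.round(c,2),onz(n,[c],.116).round(4))
E
```

```text
[[228 216 220 229 181 151 149 169 199 172 140 138 137 138 120 112  89]
 [231 178 192 216 221 225 225 222 218 211 206 206 206 211 198 191 173]
 [223 145 185 217 217 218 217 218 221 223 220 218 219 222 224 223 234]
 [199 126 188 219 217 219 224 217 210 216 221 220 215 219 221 216 225]
 [203 129 190 220 221 220 199 168 148 156 183 208 219 221 220 215 225]
 [201 132 188 221 221 185 100  45  48  41  74 140 202 222 221 217 226]
 [199 137 188 225 196 117  62  57  53  48  71  62 147 216 224 217 221]
 [202 155 192 227 173 105  64  60  91  72  34  65  86 204 226 215 204]
 [203 177 203 228 167  89  79  96 100 101  46  61  59 201 226 214 200]
 [174 162 202 228 156  74  69  91  98 101  50  68  88 205 226 214 198]
 [110 132 206 224 199 109  58  81  88  89  61  74 136 212 224 213 197]
 [119 134 208 221 227 184 113  73  55  44  69 124 195 223 223 215 202]
 [ 93 138 207 219 219 226 195 146 131 122 150 201 221 223 222 210 185]
 [ 26 136 208 219 216 218 223 217 217 213 221 222 219 220 223 191 120]
 [ 56 165 219 225 223 222 221 223 225 221 220 219 219 222 226 179 105]
 [ 58 170 202 201 199 196 207 212 2
[... 1271 characters left out ...]
4 109 125 129 124]
 [133 134 131 129 124 113  96  79  74  79  89 106 120 126 129 128 124]
 [132 134 132 128 129 126 122 121 121 119 121 126 129 130 129 128 124]
 [132 133 131 129 128 129 129 131 130 130 128 129 129 130 129 125 117]
 [126 127 125 123 125 125 127 128 126 128 128 128 129 130 130 126 114]
 [ 79  81  84  86  87  87  94  99 100 105 110 112 117 124 125 120 101]]
scene0 45 4 [239.29 214.  ] [[ 0.5765 -0.0501  0.116 ]]
scene0 55 16 [239.44 214.1 ] [[ 0.5768 -0.0497  0.116 ]]
scene0 65 32 [239.38 214.21] [[ 0.5771 -0.0498  0.116 ]]
s4 45 2 [239.6 214. ] [[ 0.5764 -0.0493  0.116 ]]
s4 55 12 [239.36 214.04] [[ 0.5766 -0.0499  0.116 ]]
s4 65 23 [239.36 214.17] [[ 0.577  -0.0499  0.116 ]]
```

send_rows(
  rows=[
    [1,-3.5,1,0,0,0],
    [2,-7.5,1,0,0,0],
    [3,-11.5,1,0,0,0],
    [4,-15.5,1,0,0,0],
    [5,-19.5,1,0,0,0],
    [6,-23.5,1,0,0,0],
    [7,-27,1,0,0,0],
    [8,-30,1,0,0,0],
    [8.6,-32.5,0,0,0,0],
    [9,-33.8,0,0,0,0],
    [9,-33.8,0,0,0,0],
    [9,-33.8,0,0,0,0],
    [9,-33.8,0,0,0,0],
  ],
)

```text
clock: 8.25
tool_pos: [0.5804, -0.05, 0.2079]
ee_rot: [-0.0, 0.274, 0.962, 0.0]
ft_force: [-0.4, 0.5, -4.5]
width: 0.171
finger_force: 69.5
```

```bash
python3 - <<'E'
from h import *
s=shot('scene','s5');t=shot('top','t5')
o=ctrl.get_obs();p=o['tool_pos'];print(p,o['ee_rot'],o['ft_force'],o['torque'],o['joints'])
tip=p+[0,0,-.0664];print(proj('scene',tip),proj('top',tip),proj('scene',[tip[0],tip[1],.116]))
a=cv2.resize(s[170:245,200:275],(400,400),interpolation=cv2.INTER_CUBIC)
b=cv2.resize(t[160:235,265:340],(400,400),interpolation=cv2.INTER_CUBIC)
cv2.imwrite('pics/crop9.png',np.hstack([a,b])[:,:,::-1])
E
```

```text
[ 0.58057847 -0.05000711  0.20811915] [8.11533187e-05 2.74261588e-01 9.61655109e-01 1.61660072e-04] [ 0.6437892  0.2312998 -4.4832434] [0.01961056 0.01974169 0.06832274] [-1.97010187e-01  1.94470055e-01 -1.00221777e-01  1.27591662e+00
  3.09163011e-04  3.58633377e-01]
[[238.47549196 208.77698749]] [[301.70070108 199.75414045]] [[239.13907985 215.27617815]]
```

View pics/crop9.png

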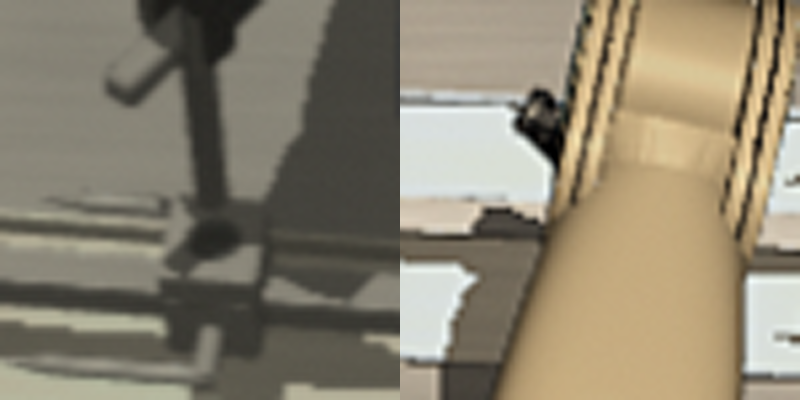

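Left: the shank's tip is at about scene (240,209), just above the counterbore at (240,214.5). The right view is covered by the arm. I'll get the shank's line by numbers.

```bash
python3 - <<'E'
from h import *
g=cv2.imread('pics/s5.png',0).astype(float)
print(g[184:222,228:254].astype(int))
tool=np.array([.5806,-.05,.2081])
for z in(.142,.16,.18):print(z,proj('scene',[tool[0],tool[1],z]))
E
```

```text
[[ 60  57  74 103 122 108  72  48  47  47  47  51  76 112 129 130 132 131
  131 130 132 131 131 130 131 131]
 [ 56  74 104 125 128 113  74  47  44  45  47  50  75 110 129 131 131 131
  130 131 131 130 130 129 130 131]
 [ 73 105 125 132 130 117  84  49  45  46  48  50  73 110 130 131 131 130
  132 131 131 131 131 131 132 131]
 [105 125 132 132 131 121  87  51  46  45  46  50  66 105 128 131 132 132
  131 132 131 132 131 130 131 132]
 [124 130 132 132 132 126  98  54  47  45  48  48  62 104 129 131 130 131
  132 131 131 131 131 132 132 132]
 [131 132 130 133 132 129 102  54  46  46  46  46  57 100 129 131 133 132
  132 131 133 132 133 133 134 134]
 [131 131 132 132 132 130 105  60  46  46  48  47  56 100 129 133 133 133
  134 133 134 134 133 134 134 135]
 [131 132 132 131 130 129 105  64  47  46  46  48  56  98 127 130 131 131
  131 132 131 132 132 133 133 134]
 [132 132 132 132 131 129 110  73  47  45  46  47  53  90 121 131 131 131
  131 132 132 132 131 132 132 131]
 [132 131 132 131 131 129 111  74  49  46  46  48  52  85 118 129 131 131
  131 131 132 132 132 132 132 131]
 [133 131 
[... 2448 characters left out ...]
7  61  82 110
  122 121 103  71  54  56  61  60]
 [170 167 148 116  86  72  67  60  48  43  42  43  51  59  68  86 111 130
  133 130 105  68  57  64  69  69]
 [150 145 122  86  72  70  69  66  63  61  62  67  79  91 110 125 130 134
  133 130 103  61  57  72  81  82]
 [136 133 113  80  71  70  67  68  76 101 122 123 126 126 131 134 135 135
  133 128 102  59  58  70  78  80]
 [131 131 129 107  82  75  69  77 104 128 135 135 135 134 135 135 136 135
  133 122  91  58  62  67  69  71]
 [130 126 125 126 121 100  76  98 123 132 134 133 133 133 133 136 136 135
  131 118  88  60  67  74  74  72]]
0.142 [[238.46991013 208.71142627]]
0.16 [[237.988775   203.99386086]]
0.18 [[237.43740802 198.58238051]]
```

send_rows(
  rows=[
    [0.15,-0.15,-0.8,0,0,0],
    [0.15,-0.15,-1.6,0,0,0],
    [0.15,-0.15,-2.2,0,0,0],
    [0.15,-0.15,-2.4,0,0,0],
    [0.15,-0.15,-2.4,0,0,0],
    [0.15,-0.15,-2.4,0,0,0],
  ],
)

```text
clock: 8.95
tool_pos: [0.5823, -0.0528, 0.1838]
ee_rot: [0.0, 0.275, 0.961, 0.0]
ft_force: [0.8, 0.1, -4.4]
width: 0.166
finger_force: 69.5
```

send_rows(
  rows=[
    [0,0,-0.1,0,0,0],
    [0,0,-0.2,0,0,0],
    [0,0,-0.25,0,0,0],
    [0,0,-0.25,0,0,0],
  ],
)

```text
clock: 9.35
tool_pos: [0.5822, -0.0527, 0.1813]
ee_rot: [-0.0, 0.275, 0.961, 0.0]
ft_force: [0.6, -0.5, -3.9]
width: 0.173
finger_force: 69.5
```

send_rows(
  rows=[
    [0,0.05,-0.1,0,0,0],
    [0,0.05,-0.1,0,0,0],
    [0,0.05,-0.1,0,0,0],
  ],
)

```text
clock: 9.65
tool_pos: [0.5822, -0.0521, 0.1803]
ee_rot: [-0.0, 0.275, 0.961, 0.0]
ft_force: [-0.2, -0.1, -3.9]
width: 0.172
finger_force: 69.6
```

send_rows(
  rows=[
    [0,0,-0.1,0,0,0],
    [0,0,-0.1,0,0,0],
    [0,0,-0.1,0,0,0],
  ],
)

```text
clock: 9.95
tool_pos: [0.5824, -0.0522, 0.1797]
ee_rot: [0.0, 0.275, 0.961, 0.0]
ft_force: [0.6, 0.5, -2.1]
width: 0.168
finger_force: 69.9
```

send_rows(
  rows=[
    [0,0,-0.03,0,0,-2],
    [0,0,-0.05,0,0,-4],
    [0,0,-0.05,0,0,-4],
  ],
)

```text
clock: 10.25
tool_pos: [0.5824, -0.0519, 0.1791]
ee_rot: [0.0, 0.308, 0.951, 0.0]
ft_force: [0.2, 0.6, -2.7]
width: 0.167
finger_force: 69.8
```

send_rows(
  rows=[
    [0,0,0,0,0,-2],
    [0,0,0,0,0,-4],
    [0,0,0,0,0,-4],
  ],
)

```text
clock: 10.55
tool_pos: [0.5823, -0.052, 0.1788]
ee_rot: [-0.0, 0.341, 0.94, 0.0]
ft_force: [0.9, 1.4, -3.1]
width: 0.171
finger_force: 69.8
```

```bash
python3 -c "
from h import *
o=ctrl.get_obs();print(o['tool_pos'],o['ft_force'],o['torque'])"
```

```text
[ 0.5822722  -0.05197145  0.17879875] [ 0.9479132   1.42267137 -3.13703168] [ 0.31508165 -0.02498755  0.00829343]
```

send_rows(
  rows=[
    [0,0,-0.1,0,0,0],
    [0,0,-0.1,0,0,0],
  ],
)

```text
clock: 10.75
tool_pos: [0.5825, -0.0521, 0.1784]
ee_rot: [0.0, 0.341, 0.94, 0.0]
ft_force: [-1.1, 1.3, 0.6]
width: 0.172
finger_force: 70.2
```

```bash
cat > st.py <<'E'
from h import *
o=ctrl.get_obs();q=o['ee_rot'];print(o['tool_pos'].round(4),(2*np.degrees(np.arctan2(q[2],q[1]))).round(2),o['ft_force'].round(2),o['torque'].round(3),o['width'])
E
python3 st.py
```

```text
[ 0.5825 -0.0521  0.1784] 140.12 [-1.11  1.34  0.56] [0.416 0.158 0.04 ] 0.17204225007093207
```

send_rows(
  rows=[
    [0,0.05,0,0,0,-2],
    [0,0.05,0,0,0,-4],
    [0,0.05,0,0,0,-4],
  ],
)

```text
clock: 11.05
tool_pos: [0.5824, -0.0518, 0.1783]
ee_rot: [0.0, 0.374, 0.928, -0.0]
ft_force: [-0.6, 1.1, 2.0]
width: 0.171
finger_force: 70.3
```

```bash
python3 st.py
```

```text
[ 0.5824 -0.0518  0.1783] 136.1 [-0.59  1.11  2.01] [ 0.242  0.233 -0.049] 0.17061802896286918
```

send_rows(
  rows=[
    [0,0,0,0,0,-2],
    [0,0,0,0,0,-4],
    [0,0,0,0,0,-4],
  ],
)

```text
clock: 11.35
tool_pos: [0.5822, -0.0519, 0.1782]
ee_rot: [0.0, 0.406, 0.914, -0.0]
ft_force: [-1.2, 0.2, 2.6]
width: 0.173
finger_force: 70.4
```

```bash
python3 st.py
```

```text
[ 0.5822 -0.0519  0.1782] 132.13 [-1.2   0.2   2.64] [0.204 0.371 0.006] 0.1725740390333645
```

send_rows(
  rows=[
    [-0.04,0.02,0,0,0,-2],
    [-0.04,0.02,0,0,0,-4],
    [-0.04,0.02,0,0,0,-4],
  ],
)

```text
clock: 11.65
tool_pos: [0.5818, -0.0518, 0.178]
ee_rot: [0.0, 0.437, 0.899, -0.0]
ft_force: [-1.2, 0.3, 2.1]
width: 0.173
finger_force: 70.3
```

```bash
python3 st.py
```

```text
[ 0.5818 -0.0518  0.178 ] 128.14 [-1.18  0.28  2.12] [0.125 0.317 0.043] 0.17292776431600523
```

send_rows(
  rows=[
    [0,0,0,0,0,-2],
    [0,0,0,0,0,-4],
    [0,0,0,0,0,-4],
  ],
)

```text
clock: 11.95
tool_pos: [0.5815, -0.0518, 0.1775]
ee_rot: [-0.0, 0.468, 0.884, -0.0]
ft_force: [0.2, 0.2, 0.2]
width: 0.17
finger_force: 70.1
```

```bash
python3 st.py
```

```text
[ 0.5815 -0.0518  0.1775] 124.15 [0.18 0.15 0.16] [-0.074  0.344  0.02 ] 0.17043717306803793
```

send_rows(
  rows=[
    [-0.04,0,-0.1,0,0,-1],
    [-0.04,0,-0.1,0,0,-1],
  ],
)

```text
clock: 12.15
tool_pos: [0.5814, -0.0517, 0.1767]
ee_rot: [0.0, 0.476, 0.879, -0.0]
ft_force: [-1.2, -0.6, -0.7]
width: 0.168
finger_force: 70.1
```

```bash
python3 st.py
```

```text
[ 0.5814 -0.0517  0.1767] 123.09 [-1.18 -0.62 -0.69] [-0.09   0.319 -0.026] 0.16832901478949455
```

send_rows(
  rows=[
    [-0.04,0,-0.1,0,0,0],
    [-0.04,0,-0.2,0,0,0],
    [-0.04,0,-0.2,0,0,0],
  ],
)

```text
clock: 12.45
tool_pos: [0.5814, -0.0517, 0.1755]
ee_rot: [0.001, 0.477, 0.879, 0.0]
ft_force: [-1.8, -1.4, 3.7]
width: 0.172
finger_force: 70.7
```

```bash
python3 st.py
```

```text
[ 0.5814 -0.0517  0.1755] 123.08 [-1.82 -1.44  3.73] [-0.19   0.394 -0.013] 0.17197026328045817
```

send_rows(
  rows=[
    [-0.05,-0.04,0,0,0,0],
    [-0.05,-0.04,-0.1,0,0,-0.5],
    [-0.05,-0.04,-0.1,0,0,-0.5],
  ],
)

```text
clock: 12.75
tool_pos: [0.5812, -0.0519, 0.1745]
ee_rot: [0.001, 0.48, 0.877, 0.0]
ft_force: [-1.2, -0.1, 4.2]
width: 0.172
finger_force: 70.8
```

```bash
python3 st.py
```

```text
[ 0.5812 -0.0519  0.1745] 122.56 [-1.21 -0.08  4.16] [-0.095  0.265 -0.081] 0.17152985110066518
```

send_rows(
  rows=[
    [-0.04,0,0,0,0,-1],
    [-0.04,0,-0.1,0,0,-1],
    [-0.04,0,-0.15,0,0,-1],
  ],
)

```text
clock: 13.05
tool_pos: [0.5809, -0.052, 0.1728]
ee_rot: [0.001, 0.488, 0.873, 0.0]
ft_force: [-0.8, 0.2, 5.2]
width: 0.168
finger_force: 70.8
```

```bash
python3 st.py
```

```text
[ 0.5809 -0.052   0.1728] 121.57 [-0.83  0.24  5.23] [-0.025  0.034 -0.058] 0.16832959898767583
```

send_rows(
  rows=[
    [-0.02,0,-0.1,0,0,-0.5],
    [-0.02,0,-0.2,0,0,-0.5],
    [-0.02,0,-0.2,0,0,-0.5],
  ],
)

```text
clock: 13.35
tool_pos: [0.5809, -0.052, 0.1713]
ee_rot: [0.001, 0.492, 0.871, 0.0]
ft_force: [-0.6, -0.1, 7.3]
width: 0.167
finger_force: 71.1
```

```bash
python3 st.py
```

```text
[ 0.5809 -0.052   0.1713] 121.09 [-0.62 -0.06  7.32] [-0.022  0.091 -0.036] 0.1672833455173863
```

send_rows(
  rows=[
    [0,0,-0.1,0,0,0],
    [0,0,-0.2,0,0,0],
    [0,0,-0.2,0,0,0],
  ],
)

```text
clock: 13.65
tool_pos: [0.5814, -0.0522, 0.1711]
ee_rot: [0.002, 0.492, 0.871, 0.001]
ft_force: [-2.6, 1.2, 14.3]
width: 0.171
finger_force: 72.1
```

```bash
python3 st.py
```

```text
[ 0.5814 -0.0522  0.1711] 121.09 [-2.61  1.19 14.3 ] [0.031 0.699 0.084] 0.17136867650064155
```

send_rows(
  rows=[
    [0,0,0.2,0,0,0],
    [0,0,0.35,0,0,0],
    [0,0,0.35,0,0,0],
  ],
)

```text
clock: 13.95
tool_pos: [0.5804, -0.0519, 0.1713]
ee_rot: [0.0, 0.492, 0.871, 0.0]
ft_force: [1.6, -0.8, 1.8]
width: 0.174
finger_force: 70.3
```

```bash
cat > st.py <<'E'
from h import *
def avg(n=6):
    T=[];F=[];J=[]
    for _ in range(n):
        ctrl.read_camera('scene');o=ctrl.get_obs();T.append(o['torque']);F.append(o['ft_force']);J.append(o['joint_efforts'][3:])
    q=o['ee_rot'];print(o['clock'],o['tool_pos'].round(4),'yaw',(2*np.degrees(np.arctan2(q[2],q[1]))).round(2),'q6',np.degrees(o['joints'][5]).round(2))
    print('F',np.mean(F,0).round(2),'T',np.mean(T,0).round(3),'sdTz',np.std(T,0)[2].round(3),'J',np.mean(J,0).round(4))
avg()
E
python3 st.py
```

```text
14.25 [ 0.5801 -0.0518  0.1714] yaw 121.08 q6 47.45
F [ 2.26 -0.32 -0.16] T [-0.014 -0.685 -0.034] sdTz 0.039 J [ 1.0602 -0.1374 -0.0432]
```

send_rows(
  rows=[
    [0.06,0,0,0,0,-1],
    [0.06,0,0,0,0,-2],
    [0.06,0,0,0,0,-3],
    [0.06,0,0,0,0,-3],
  ],
)

```text
clock: 14.65
tool_pos: [0.5801, -0.0519, 0.1714]
ee_rot: [-0.0, 0.515, 0.857, -0.0]
ft_force: [1.9, 0.1, -1.9]
width: 0.17
finger_force: 69.8
```

```bash
python3 st.py
```

```text
14.95 [ 0.5801 -0.0518  0.1714] yaw 118.07 q6 50.46
F [ 1.8  -0.56 -2.45] T [-0.102 -0.502 -0.033] sdTz 0.028 J [ 0.8308 -0.0222 -0.0013]
```

send_rows(
  rows=[
    [0.08,0.02,-0.08,0,0,-1],
    [0.08,0.02,-0.08,0,0,-2],
    [0.08,0.02,-0.08,0,0,-3],
    [0.08,0.02,-0.08,0,0,-3],
  ],
)

```text
clock: 15.35
tool_pos: [0.5809, -0.0518, 0.1713]
ee_rot: [-0.0, 0.537, 0.844, -0.0]
ft_force: [-1.9, -0.4, 2.4]
width: 0.17
finger_force: 70.4
```

```bash
python3 st.py
```

```text
15.65 [ 0.5812 -0.0518  0.1713] yaw 115.07 q6 53.5
F [-1.49 -0.71  2.81] T [-0.228  0.521 -0.007] sdTz 0.027 J [-0.6913  0.4162  0.0157]
```

send_rows(
  rows=[
    [-0.04,-0.03,0,0,0,-1.5],
    [-0.04,-0.03,0,0,0,-3],
    [-0.04,-0.03,0,0,0,-4.5],
    [-0.04,-0.03,0,0,0,-6],
    [-0.04,-0.03,0,0,0,-6],
  ],
)

```text
clock: 16.15
tool_pos: [0.5808, -0.052, 0.1712]
ee_rot: [-0.0, 0.581, 0.814, -0.0]
ft_force: [-2.7, -0.8, 5.4]
width: 0.166
finger_force: 70.8
```

```bash
python3 st.py
```

```text
16.45 [ 0.5809 -0.0521  0.1713] yaw 109.0 q6 59.53
F [-2.45 -1.05  5.01] T [-0.193  0.762  0.042] sdTz 0.049 J [-1.0939  0.4138  0.0482]
```

send_rows(
  rows=[
    [-0.05,-0.02,0.1,0,0,-1],
    [-0.05,-0.02,0.1,0,0,-2],
    [-0.05,-0.02,0.1,0,0,-3],
    [-0.05,-0.02,0.1,0,0,-4],
    [-0.05,-0.02,0.1,0,0,-4],
  ],
)

```text
clock: 16.95
tool_pos: [0.5801, -0.052, 0.1714]
ee_rot: [-0.001, 0.609, 0.794, -0.0]
ft_force: [-0.8, 0.2, -1.8]
width: 0.173
finger_force: 69.8
```

```bash
python3 st.py
```

```text
17.25 [ 0.58   -0.0521  0.1714] yaw 105.07 q6 63.43
F [-0.67 -0.18 -3.41] T [-0.11   0.182  0.06 ] sdTz 0.035 J [-0.2387  0.1813  0.0393]
```

send_rows(
  rows=[
    [0,0,-0.05,0,0,-1],
    [0,0,-0.05,0,0,-2],
    [0,0,-0.05,0,0,-3],
    [0,0,-0.05,0,0,-4],
    [0,0,-0.05,0,0,-5],
    [0,0,-0.05,0,0,-5],
  ],
)

```text
clock: 17.85
tool_pos: [0.5801, -0.0522, 0.1714]
ee_rot: [-0.0, 0.643, 0.766, -0.0]
ft_force: [-1.7, -0.6, -2.9]
width: 0.173
finger_force: 69.7
```

```bash
python3 st.py
```

```text
18.15 [ 0.5802 -0.0522  0.1714] yaw 100.07 q6 68.43
F [-1.88 -0.51 -3.21] T [-0.065  0.67   0.025] sdTz 0.019 J [-0.9868  0.233   0.0452]
```

send_rows(
  rows=[
    [-0.05,-0.02,-0.05,0,0,-1],
    [-0.05,-0.02,-0.05,0,0,-2],
    [-0.05,-0.02,-0.05,0,0,-3],
    [-0.05,-0.02,-0.05,0,0,-4],
    [-0.05,-0.02,-0.05,0,0,-5],
    [-0.05,-0.02,-0.05,0,0,-6],
    [-0.05,-0.02,-0.05,0,0,-6],
  ],
)

```text
clock: 18.85
tool_pos: [0.58, -0.0524, 0.1713]
ee_rot: [0.0, 0.682, 0.732, 0.0]
ft_force: [-3.1, 1.0, 1.2]
width: 0.174
finger_force: 70.4
```

```bash
python3 st.py
```

```text
19.15 [ 0.5801 -0.0524  0.1713] yaw 94.07 q6 74.41
F [-3.48  0.45  2.27] T [0.133 1.025 0.061] sdTz 0.046 J [-1.6253  0.093   0.0509]
```

send_rows(
  rows=[
    [-0.1,0.02,0,0,0,-1],
    [-0.1,0.02,0,0,0,-2],
    [-0.1,0.02,0,0,0,-3],
    [-0.1,0.02,0,0,0,-4],
    [-0.1,0.02,0,0,0,-5],
    [-0.1,0.02,0,0,0,-6],
    [-0.1,0.02,0,0,0,-6],
  ],
)

```text
clock: 19.85
tool_pos: [0.5792, -0.0523, 0.1713]
ee_rot: [0.0, 0.719, 0.695, 0.0]
ft_force: [-2.0, 0.6, 3.7]
width: 0.168
finger_force: 70.7
```

```bash
python3 st.py
```

```text
20.15 [ 0.5792 -0.0523  0.1713] yaw 88.07 q6 80.41
F [-2.22  0.4   4.06] T [0.08  0.659 0.039] sdTz 0.022 J [-0.9934  0.0651  0.0443]
```

send_rows(
  rows=[
    [-0.08,0.02,0.05,0,0,-1],
    [-0.08,0.02,0.05,0,0,-2],
    [-0.08,0.02,0.05,0,0,-3],
    [-0.08,0.02,0.05,0,0,-4],
    [-0.08,0.02,0.05,0,0,-5],
    [-0.08,0.02,0.05,0,0,-6],
    [-0.08,0.02,0.05,0,0,-6],
  ],
)

```text
clock: 20.85
tool_pos: [0.5782, -0.052, 0.1713]
ee_rot: [-0.0, 0.754, 0.656, 0.0]
ft_force: [-0.8, -0.3, -0.4]
width: 0.171
finger_force: 70.1
```

```bash
python3 st.py
```

```text
21.15 [ 0.5781 -0.052   0.1713] yaw 82.07 q6 86.41
F [ 0.17  0.21 -0.71] T [-0.036 -0.113  0.031] sdTz 0.025 J [0.183  0.0269 0.0349]
```

send_rows(
  rows=[
    [0,0,0,0,0,-1],
    [0,0,0,0,0,-2],
    [0,0,0,0,0,-3],
    [0,0,0,0,0,-4],
    [0,0,0,0,0,-5],
    [0,0,0,0,0,-6],
    [0,0,0,0,0,-6],
  ],
)

```text
clock: 21.85
tool_pos: [0.5779, -0.0519, 0.1714]
ee_rot: [-0.0, 0.788, 0.616, -0.0]
ft_force: [-0.2, -0.6, -1.6]
width: 0.17
finger_force: 69.9
```

```bash
python3 st.py
```

```text
22.15 [ 0.5779 -0.0519  0.1714] yaw 76.07 q6 92.41
F [-0.17 -0.12 -1.27] T [0.039 0.089 0.037] sdTz 0.033 J [-0.1078 -0.0309  0.039 ]
```

send_rows(
  rows=[
    [0,0,0,0,0,-1],
    [0,0,0,0,0,-2],
    [0,0,0,0,0,-3],
    [0,0,0,0,0,-4],
    [0,0,0,0,0,-5],
    [0,0,0,0,0,-6],
    [0,0,0,0,0,-6],
  ],
)

```text
clock: 22.85
tool_pos: [0.5778, -0.0519, 0.1714]
ee_rot: [-0.0, 0.819, 0.574, -0.0]
ft_force: [-1.0, 1.5, -1.7]
width: 0.169
finger_force: 69.8
```

```bash
python3 st.py
```

```text
23.15 [ 0.5779 -0.0519  0.1714] yaw 70.07 q6 98.41
F [-1.72  0.05 -2.14] T [0.218 0.435 0.047] sdTz 0.039 J [-0.705  -0.1435  0.0424]
```

send_rows(
  rows=[
    [-0.06,0.02,-0.03,0,0,-1],
    [-0.06,0.02,-0.03,0,0,-2],
    [-0.06,0.02,-0.03,0,0,-3],
    [-0.06,0.02,-0.03,0,0,-4],
    [-0.06,0.02,-0.03,0,0,-5],
    [-0.06,0.02,-0.03,0,0,-6],
    [-0.06,0.02,-0.03,0,0,-6],
  ],
)

```text
clock: 23.85
tool_pos: [0.5775, -0.0517, 0.1713]
ee_rot: [-0.0, 0.848, 0.53, 0.0]
ft_force: [-0.7, 1.0, -0.8]
width: 0.172
finger_force: 70.1
```

```bash
python3 st.py
```

```text
24.15 [ 0.5775 -0.0518  0.1713] yaw 64.07 q6 104.41
F [-1.62  0.68  0.14] T [0.29  0.542 0.046] sdTz 0.034 J [-0.8955 -0.2304  0.0428]
```

send_rows(
  rows=[
    [-0.05,0.03,0,0,0,-1],
    [-0.05,0.03,0,0,0,-2],
    [-0.05,0.03,0,0,0,-3],
    [-0.05,0.03,0,0,0,-4],
    [-0.05,0.03,0,0,0,-5],
    [-0.05,0.03,0,0,0,-6],
    [-0.05,0.03,0,0,0,-6],
  ],
)

```text
clock: 24.85
tool_pos: [0.5771, -0.0515, 0.1713]
ee_rot: [0.0, 0.874, 0.485, 0.0]
ft_force: [-1.0, 0.5, 0.8]
width: 0.167
finger_force: 70.2
```

```bash
python3 st.py
```

```text
25.15 [ 0.5771 -0.0515  0.1713] yaw 58.07 q6 110.44
F [-1.39  0.84  0.89] T [0.283 0.406 0.023] sdTz 0.028 J [-0.7157 -0.2399  0.0422]
```

send_rows(
  rows=[
    [-0.04,0.04,0,0,0,-1],
    [-0.04,0.04,0,0,0,-2],
    [-0.04,0.04,0,0,0,-3],
    [-0.04,0.04,0,0,0,-4],
    [-0.04,0.04,0,0,0,-5],
    [-0.04,0.04,0,0,0,-5],
  ],
)

```text
clock: 25.75
tool_pos: [0.5767, -0.0511, 0.1713]
ee_rot: [0.0, 0.895, 0.447, 0.0]
ft_force: [-0.2, 0.1, 1.4]
width: 0.168
finger_force: 70.3
```

```bash
python3 st.py
```

```text
26.05 [ 0.5767 -0.0511  0.1713] yaw 53.07 q6 115.46
F [-0.86  0.56  1.54] T [0.171 0.269 0.067] sdTz 0.025 J [-0.4707 -0.1309  0.099 ]
```

Torque has left its 0.043 plateau (0.099 now): the stop is reached. I continue in small steps toward about 0.18 N m.

send_rows(
  rows=[
    [0,0,0,0,0,-0.5],
    [0,0,0,0,0,-1],
    [0,0,0,0,0,-1],
    [0,0,0,0,0,-1],
  ],
)

```text
clock: 26.45
tool_pos: [0.5767, -0.0511, 0.1713]
ee_rot: [0.0, 0.899, 0.439, 0.0]
ft_force: [-1.0, 0.3, 2.5]
width: 0.169
finger_force: 70.5
```

```bash
python3 st.py
```

```text
26.75 [ 0.5767 -0.0511  0.1713] yaw 52.07 q6 116.46
F [-0.9   0.57  2.55] T [0.189 0.256 0.169] sdTz 0.021 J [-0.508  -0.1538  0.1503]
```

send_rows(
  rows=[
    [0,0,0,0,0,-0.4],
    [0,0,0,0,0,-0.8],
    [0,0,0,0,0,-0.8],
    [0,0,0,0,0,-0.8],
  ],
)

```text
clock: 27.15
tool_pos: [0.5767, -0.0511, 0.1713]
ee_rot: [0.0, 0.902, 0.433, 0.0]
ft_force: [-2.0, -0.6, 3.3]
width: 0.174
finger_force: 70.5
```

```bash
python3 st.py
```

```text
27.45 [ 0.5767 -0.0511  0.1713] yaw 51.27 q6 117.27
F [-1.21  0.76  3.64] T [0.219 0.325 0.183] sdTz 0.018 J [-0.566  -0.1835  0.1901]
```

Snug at about 0.19 N m, under the 0.25 forcing limit. Now I relax the torque within the socket's play, then lift.

send_rows(
  rows=[
    [-0.02,0.01,0,0,0,1],
    [-0.04,0.03,0.05,0,0,2],
    [-0.04,0.03,0.1,0,0,3],
    [-0.04,0.03,0.15,0,0,4.2],
    [-0.04,0.03,0.15,0,0,4.8],
    [-0.04,0.03,0.15,0,0,4.8],
  ],
)

```text
clock: 28.05
tool_pos: [0.576, -0.0509, 0.1718]
ee_rot: [-0.0, 0.883, 0.47, -0.0]
ft_force: [1.4, -0.9, -4.4]
width: 0.171
finger_force: 69.3
```

```bash
python3 st.py
```

```text
28.35 [ 0.5761 -0.0509  0.1726] yaw 56.07 q6 112.49
F [ 1.43 -0.5  -5.04] T [-0.177 -0.489  0.015] sdTz 0.032 J [ 0.8146  0.1033 -0.0023]
```

send_rows(
  rows=[
    [0.04,-0.02,0.2,0,0,0],
    [0.04,-0.02,0.5,0,0,0],
    [0.04,-0.02,0.8,0,0,0],
    [0.04,-0.02,1.1,0,0,0],
    [0.04,-0.02,1.5,0,0,0],
    [0.04,-0.02,2.5,0,0,0],
    [0.04,-0.02,4,0,0,0],
    [0.04,-0.02,4,0,0,0],
    [0.04,-0.02,4,0,0,0],
  ],
)

```text
clock: 29.25
tool_pos: [0.5771, -0.0511, 0.2134]
ee_rot: [0.0, 0.883, 0.47, 0.001]
ft_force: [-0.1, 0.8, -4.7]
width: 0.172
finger_force: 69.7
```

```bash
python3 - <<'E'
from h import *
exec(open('st.py').read().split('\n',1)[1])
s=shot('scene','s6');g=cv2.cvtColor(s,cv2.COLOR_RGB2GRAY).astype(float)
p=ctrl.get_obs()['tool_pos']
zt=p[2]-.0664
for z in(zt,zt+.02,zt+.04,zt+.06):
    u,v=proj('scene',[p[0],p[1],z])[0];print(z.round(3),u.round(1),v.round(1),g[int(round(v)),int(u)-10:int(u)+11].astype(int))
E
```

```text
29.55 [ 0.5761 -0.0509  0.212 ] yaw 56.07 q6 112.48
F [-0.4   0.   -4.41] T [-0.009  0.009 -0.01 ] sdTz 0.016 J [-0.0199  0.0149  0.0001]
0.146 238.2 206.4 [124 121 123 128 129 119 106  91  67  50  50  52  53  63 100 124 127 127
 127 126 125]
0.166 237.7 201.1 [134 135 133 134 134 134 133 132 103  58  49  51  52  51  75 112 132 134
 134 134 133]
0.186 237.1 195.6 [131 132 131 132 132 132 130 112  76  50  48  48  48  54  89 121 130 131
 132 132 131]
0.206 236.5 189.9 [132 132 131 132 132 132 133 128  99  55  46  48  47  48  65 106 130 133
 133 134 134]
```

send_rows(
  rows=[
    [-0.5,2,0,0,0,8],
    [-1.3,5.5,0,0,0,16],
    [-2.3,9,0,0,0,24],
    [-3.2,12.5,0,0,0,32],
    [-4.1,16,0,0,0,40],
    [-5,19.5,0,0,0,48],
    [-5.9,23,0,0,0,56],
    [-6.7,26.5,0,0,0,64],
    [-7.5,29.5,0,0,0,72],
    [-8,31.8,0,0,0,80],
    [-8.4,33.2,0,0,0,87],
    [-8.5,33.8,0,0,0,92.3],
    [-8.5,33.8,0,0,0,92.3],
    [-8.5,33.8,0,0,0,92.3],
    [-8.5,33.8,0,0,0,92.3],
  ],
)

```text
clock: 31.1
tool_pos: [0.4917, 0.2865, 0.2126]
ee_rot: [-0.0, 0.273, 0.962, -0.0]
ft_force: [-0.0, -0.1, -3.9]
width: 0.17
finger_force: 69.5
```

```bash
python3 - <<'E'
from h import *
exec(open('st.py').read().split('\n',1)[1])
s=shot('scene','s7');g=cv2.cvtColor(s,cv2.COLOR_RGB2GRAY).astype(float);g4=cv2.cvtColor(cv2.imread('pics/s4.png'),cv2.COLOR_BGR2GRAY).astype(float)
# shift of tip pattern relative to s4 (just after pick)
t=g4[175:187,362:386]
r=cv2.matchTemplate(g[160:200,345:400].astype(np.float32),t.astype(np.float32),cv2.TM_CCOEFF_NORMED);_,m,_,l=cv2.minMaxLoc(r);print(m,l[0]+345-362,l[1]+160-175)
E
```

```text
31.4 [0.4918 0.2867 0.2128] yaw 148.32 q6 55.41
F [ 0.23  0.14 -4.42] T [-0.009 -0.002 -0.005] sdTz 0.028 J [0.0105 0.0165 0.0037]
0.9917649626731873 1 0
```

send_rows(
  rows=[
    [-0.06,0.05,-1.5,0,0,0],
    [-0.06,0.05,-3.5,0,0,0],
    [-0.06,0.05,-5.5,0,0,0],
    [-0.06,0.05,-6.5,0,0,0],
    [-0.06,0.05,-7,0,0,0],
    [-0.06,0.05,-7.4,0,0,0],
    [-0.06,0.05,-7.7,0,0,0],
    [-0.06,0.05,-8,0,0,0],
    [-0.06,0.05,-8,0,0,0],
  ],
)

```text
clock: 32.35
tool_pos: [0.4911, 0.2876, 0.1328]
ee_rot: [0.0, 0.272, 0.962, 0.0]
ft_force: [1.0, -0.2, -4.5]
width: 0.171
finger_force: 69.5
```

send_rows(
  rows=[
    [0,0,-0.8,0,0,0],
    [0,0,-1.8,0,0,0],
    [0,0,-2.8,0,0,0],
    [0,0,-3.8,0,0,0],
    [0,0,-4.6,0,0,0],
    [0,0,-5.1,0,0,0],
    [0,0,-5.1,0,0,0],
  ],
)

```text
clock: 33.05
tool_pos: [0.4902, 0.2871, 0.0805]
ee_rot: [-0.001, 0.273, 0.962, -0.001]
ft_force: [-0.1, -1.7, -4.3]
width: 0.173
finger_force: 69.4
```

send_rows(
  rows=[
    [0,0,-0.1,0,0,0],
    [0,0,-0.2,0,0,0],
    [0,0,-0.3,0,0,0],
    [0,0,-0.35,0,0,0],
    [0,0,-0.35,0,0,0],
  ],
)

```text
clock: 33.55
tool_pos: [0.4912, 0.2876, 0.0784]
ee_rot: [0.0, 0.273, 0.962, 0.0]
ft_force: [0.6, 0.5, -3.4]
width: 0.171
finger_force: 69.7
```

```bash
python3 st.py
```

```text
33.85 [0.4912 0.2876 0.0784] yaw 148.38 q6 55.47
F [-0.18 -0.09 -2.98] T [-0.004 -0.041 -0.014] sdTz 0.023 J [ 0.0514  0.011  -0.0002]
```

On the floor of the hole (z 0.0784, light contact, no side load). I release gently and rise.

send_rows(
  rows=[
    [0,0,0,0,0,0],
    [0,0,0,0,0,0],
    [0,0,0,0,0,0],
    [0,0,0,0,0,0],
    [0,0,0,0,0,0],
    [0,0,0,0,0,0],
    [0,0,1,0,0,0],
    [0,0,3,0,0,0],
    [0,0,6,0,0,0],
    [0,0,10,0,0,0],
    [0,0,14,0,0,0],
    [0,0,17,0,0,0],
    [-3,-6,18,0,0,0],
    [-5,-10,18,0,0,0],
    [-7,-14,18,0,0,0],
    [-8,-18,18,0,0,0],
    [-8,-22,18,0,0,0],
    [-8,-24,18,0,0,0],
    [-8,-24,18,0,0,0],
  ],
  gripper=0,
)

```text
clock: 35.75
tool_pos: [0.411, 0.0456, 0.2591]
ee_rot: [0.001, 0.275, 0.962, -0.0]
ft_force: [0.8, 0.4, -0.3]
width: 0.997
finger_force: 0.0
```

```bash
python3 - <<'E'
from h import *
a=cv2.imread('pics/scene0.png');b=shot('scene','s8')[:,:,::-1];c=cv2.imread('pics/top0.png');d=shot('top','t8')[:,:,::-1]
o=ctrl.get_obs();print(o['clock'],o['tool_pos'],o['ft_force'],o['width'])
for n,x,y,u,v in(('key s',a,b,370,200),('fork s',a,b,240,220),('tin s',a,b,383,282),('jar s',a,b,432,190),('bowl s',a,b,145,165),('key t',c,d,198,229),('fork t',c,d,301,200),('tin t',c,d,195,160),('bowl t',c,d,397,277),('jar t',c,d,139,255)):
    r=16;T=x[v-r:v+r,u-r:u+r];S=y[v-r-8:v+r+8,u-r-8:u+r+8]
    R=cv2.matchTemplate(np.ascontiguousarray(S),T,cv2.TM_CCOEFF_NORMED);_,m,_,l=cv2.minMaxLoc(R);print(n,round(m,3),l[0]-8,l[1]-8)
E
```

```text
35.85 [0.41112094 0.04752959 0.25880904] [-0.39037498  0.78544669 -0.45895776] 1.002654101879938
key s 0.998 0 0
fork s 0.999 0 0
tin s 1.0 0 0
jar s 1.0 0 0
bowl s 0.999 0 0
key t 0.995 0 0
fork t 1.0 0 0
tin t 1.0 0 0
bowl t 1.0 0 0
jar t 1.0 0 0
```

The key is upright in its stand, exactly as it looked at the start. The fork and bystanders match the first pictures with no shift.

```bash
python3 -c "
from station import ctrl
print(ctrl.sign_off())"
```

```text
the job is handed in; nothing more can be done
None
```

The loose fork's screw is snug at about 0.19 N m, the key is back upright in its stand, nothing else moved in the before-and-after pictures, and the job is handed in at about 36 s.

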